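# Pop the receiver from its dock and trap it above the funnel

## Robot

A 6-joint arm with a two-finger parallel gripper is mounted at the origin on the work surface. World frame = base frame: x ahead of the robot, y to its left, z up, the work surface at z = 0. Lengths are in m, angles in rad, forces in N, time in s.
With the tool pointing down it reaches from about 0.35 to 0.975 m from the base axis. Payload 4.9 kg.
Tool frame: the origin (TCP) lies at the very end of the fingers, on their centre line; the grasp point (between the pads) lies 19 mm behind it (manip.hold_point_z is the distance from the TCP to the grasp point, in m); z points along the fingers, y is the direction in which the jaws open and shut (so a half turn about z gives the same grasp; the last joint's range is limited). The gripper opens to 85 mm and grips with 20 to 120 N. Pads are 22 mm wide; open, the fingers measure 114 mm over their backs; the gripper's body (76 mm by 85 mm) begins 54 mm behind the grasp point. The pads swing forward as they close: fully open they stand 13 mm farther back than shut.
Start: joints at [-1.353, 0.053, 1.613, -0, 1.476, -0.119], TCP at [0.207, -0.59, 0.231] pointing down, gripper open.
Joint ranges: [-3.01, 3.01], [-1.01, 2.22], [0.06, 2.58], [-1.02, 4.17], [0.09, 2.62], [-3.14, 3.14]. Speed limits (rad/s): [2.57, 2.57, 3.14, 3.14, 3.14, 3.14].

## Interface

Orientations are given as a unit quaternion [w, x, y, z].
In Python, from plant import manip gives the robot as it stands. The module is installed in compiled form; this text tells all that it offers.
- The arm moves only by the shell command python3 -m creep 'ROWS'. ROWS is JSON, a list of rows, each a list of 7 numbers: the turn, a rotation vector about the tool's x, y, z in degrees, then the shift along the tool's x, y, z in m, then the opening, from 0 (shut) to 1 (fully open). In form: [[ax, ay, az, tx, ty, tz, jaw], ...]. A call has 1 to 20 rows; each row shifts and turns the commanded pose from where the row before left it, along the tool's axes as they then stand; what a row does not reach is not made up. A row lasts 1/12 s, in which the tool goes at most 41.7 mm and 7.16 degrees, less where a joint would pass 70% of its speed; a pose out of reach is approached as far as the arm can. A call is refused whole if a number of a shift passes 0.0417 or a number of a turn 7.16, either way. A call with a gripper value outside its range is refused whole. The fingers move at their own pace and stop on an object; the grip force is fixed at half the most. Time passes only in rows, so rows that do not move let the fingers close. It gives the time, the measured TCP pose, the force and the opening at its end, in the units of the state.
- manip.state(): the state, without advancing time (a new reading comes with each control period).
- manip.grab_frame(name): name is "side" or "top"; returns the picture (480x640x3 uint8, blue, green, red); there is no depth.
- manip.get_calibration(name): a dict with "fx", "fy", "cx", "cy" (pixels), "dist" ([k1, k2, p1, p2, k3] as OpenCV has them; the pictures are not rectified), "xyz" and "attitude" of the camera in the world. Camera axes: x right, y down, z forward; pixel columns grow to the right and rows downward; lengths in m; the calibration is good to about 2 mm. A picture is of the moment at which its call begins. get_calibration takes no time and is no camera call.
- manip.job_done(): hands the job in, once; it reports no verdict.
Trained networks look in the newest picture that a camera, given by its name, has taken for a name from the list of things; names that differ only in an ending like _2 or _b are one class to them, and where a whole thing is asked for, a point or a joint stands for the part that bears it (a point fixed in the world has none). Each returns a list of dicts, best first, with "confidence" (0 to 1); they miss things now and then, are a little off and sometimes report something else, mostly with a low value. They report only what shows in the picture. A call takes as long as a camera call. They do not tell look-alikes from the thing itself.
- manip.cut_out(target, camera): "pixels" (480x640 bool, what is visible of it) and "rect" ([left, top, right, bottom] in pixels, round what is visible of it).
The state is a dict: "time": time; "joint_pos": joint angles; "joint_vel": joint speeds; "joint_efforts": joint torques, N m; "tool_pos": TCP position; "tool_rot": TCP orientation; "contact_force": force on the tool from outside, world axes, zero at the start; "ft_torque": the same for the moment, N m; "gripper_width": opening from 0.0 (shut) to 1.0 (fully open).
Only numpy, scipy, OpenCV 4.12 (cv2) and the standard library are available. Lean on these libraries where they do the work, as an engineer would, in place of code of your own. Each camera call takes 0.05 s, during which the arm holds its last target.

## Task

Press the steel ejector on the rosewood organizer with one fingertip, so that the black receiver case pops out of its socket, and stop the case on the sloping chute with the other finger before it slides into the copper funnel. Push and touch only: do not lift the case, and leave everything else where it is. Finish while holding: ejector still pressed down and the case at rest on the chute, wholly out of its socket, leaning against the other finger.

Things in the scene. Friction and masses are not known exactly. Their poses are not given: they have to be found in the camera images.
- organizer: Rosewood parts organizer fixed to the table (base 190 x 195 x 20 mm). Origin under its deck, on the table; z up, y along the chute's downhill direction (level), x across, away from the ejector. Chute over x = 0, ejector at x = -58, y = 26 mm, low fastener bins (top at 56 mm) on the +x side, copper funnel in a wooden frame at the downhill end.
- chute: Slippery aluminium chute on the organizer, falling 20 degrees to the funnel. Origin on the middle of its floor, 95 mm above the table, straight across from the ejector; y down the slope, x across (ejector on the -x side), z square to the floor. Floor from y = -72 (edge of the socket) to +42 mm (open end), 29 mm wide; side walls 4 mm thick, 5 mm high.
- socket (a point): Middle of the socket at the uphill end of the chute, at chute floor level. The socket is 43 mm long and 6 mm deep; its floor is a lifter plate that rises as far as the ejector is pressed. Once the ejector is about 6 mm down the case comes free and slides off down the chute within a fraction of a second.
- receiver: Black plastic receiver case, loose, 26 mm across the chute, 40 mm along it, 18 mm tall, about 45 g. Origin at the centre of its underside; its y axis points down the chute. It starts in the socket, centred near y = -92 mm in the chute's frame, its top 12 mm above the chute floor. It is wholly out of the socket when its origin is past y = -52 mm.
- ejector (a joint): Travel of the spring ejector in m: 0 up, 0.009 fully down. Vertical push, about 2 N to start and 6 N (plus up to 1 N for the case) at the bottom; it springs back up, and lowers the lifter, when let go.
- ejector_top (a point): Centre of the top of the steel ejector key, 24 mm across by 34 mm along the chute direction, on a wooden post, 58 mm level from the chute's origin. Top 114 mm above the table when up, 105 mm when down, then 10 mm above the floor at the chute's origin: of two level fingertips 58 mm apart, one on the key, the other over mid-chute straight across, the second bars the case's way and clears the chute.
- funnel_mouth (a point): Centre of the mouth of the copper funnel, 82 mm in diameter, 76 mm above the table, past the chute's lower end.
- cup: Bystander, leave alone: small open steel cup (diameter 44 mm, height 30 mm) standing on the table under the funnel spout. Origin at its underside.
- motor: Bystander, leave alone: matte grey brushless motor, 28 mm in diameter, 22 mm tall plus an 11 mm shaft stub, standing on the low deck of the organizer. Origin at its underside.
- clamp: Bystander, leave alone: purple anodized arm clamp, 34 x 22 x 23 mm, on the table beyond the uphill end of the organizer. Origin at its underside.
- prop_guard: Bystander, leave alone: clear polycarbonate prop guard, ring 84 mm in diameter and 12 mm high with three spokes, on the table on the far side. Origin at its underside.
- battery: Bystander, leave alone: blue battery pack, 34 x 72 x 26 mm, on the table on the far side. Origin at its underside.
- driver: Bystander, leave alone: screwdriver about 150 mm long lying on the table beyond the funnel. Origin at its underside.
Not all that is in view belongs to the job. Leave any red look-alike of the receiver alone.

How it is judged:
On the way, in this order (a step that is already met when the one before it is completed fails the run):
1. the ejector is pressed down more than 4 mm while the case is still in its socket (value of joint ejector above 0.004 m and y of receiver in the frame of chute below -0.08 m).
2. with the ejector still down, the case lies still on the chute, out of its socket, against a finger (value of joint ejector above 0.005 m and contact force between the fingers and receiver above 0.02 N and y of receiver in the frame of chute between -0.052 and 0.02 m and z of receiver in the frame of chute between -0.004 and 0.008 m and linear speed of receiver below 0.02 m/s), for 0.3 s.
At the end, for the whole second after the job is handed in: The ejector is held at least 5 mm down; the case lies on the chute (origin within -4 and +8 mm of the chute floor), wholly out of the socket (origin past y = -52 mm and before y = +20 mm in the chute's frame), slower than 20 mm/s, and a finger bears on it with more than 0.02 N (all of step 2); the arm keeps its last pose, push and grip.
It fails at once if the case slides off the chute towards the funnel (y of receiver in the frame of chute above 0.03 m).
It fails at once if the case is lifted from the chute (z of receiver in the frame of chute above 0.018 m).
It fails at once if the case leaves the chute sideways (x of receiver in the frame of chute above 0.012 m or x of receiver in the frame of chute below -0.012 m).
It fails at once if a bystander (cup, motor, clamp, prop guard, battery, screwdriver) is moved more than 10 mm (distance of any of cup, motor, clamp, prop_guard, battery, driver from where it was at the start of the episode above 0.01 m).
It also fails if it takes over 32 s, if anything falls off the work surface, if the arm or the gripper's body presses on something with over 40 N, if the wrist force passes 120 N, or if a joint passes its speed limit or range.

## Working session

There is one attempt and no reset: what is moved stays moved. The work goes in short steps, Python scripts to look and compute and a shell command to move; the robot and the scene stay as the last step left them, time stands still between calls to the robot, and variables do not carry over. Pictures are saved under pics/ and viewed, and the job is handed in when it is done.

```bash
mkdir -p pics; python3 - <<'E'
from plant import manip
import cv2
s=manip.state()
for k,v in s.items(): print(k,v)
print(manip.hold_point_z)
for n in("side","top"):
    print(n,manip.get_calibration(n)); cv2.imwrite(f"pics/{n}0.png",manip.grab_frame(n))
E
```

```text
time 0.0
joint_pos [-1.35297842e+00  5.33282388e-02  1.61430820e+00 -1.74895470e-06
  1.47597643e+00 -1.18965986e-01]
joint_vel [ 6.51763665e-04  2.78358889e-05 -9.69443655e-04  1.97914211e-03
 -7.24980840e-05 -3.87015046e-04]
joint_efforts [-2.14913111e-03 -3.93693817e+01 -3.70172596e+01 -2.97317974e-04
  7.26090831e-03 -2.20269447e-05]
tool_pos [ 0.20641788 -0.58926987  0.23007227]
tool_rot [-1.00883067e-03  9.85855030e-01  1.67597254e-01 -5.07745965e-05]
contact_force [-0.34543581  0.17520283 -0.17847   ]
ft_torque [ 0.02615892 -0.00185653 -0.01005015]
gripper_width 0.9988791156092766
0.0187
side {'fx': 552.5774047006278, 'fy': 552.5774047006278, 'cx': 320.12041088658435, 'cy': 240.82322539823554, 'dist': array([0.03635332, 0.        , 0.        , 0.        , 0.        ]), 'xyz': array([ 0.32149919, -0.46530891,  0.84130643]), 'attitude': array([-0.32435724,  0.91143013, -0.23575684,  0.09222912])}
top {'fx': 457.9071000385909, 'fy': 457.9071000385909, 'cx': 316.22556562049516, 'cy': 243.31703203391464, 'dist': array([-0.07085992,  0.        ,  0.        ,  0.        ,  0.        ]), 'xyz': array([0.50820301, 0.06922663, 0.93460384]), 'attitude': array([ 0.03747504, -0.70256493,  0.70918336, -0.04535525])}
```

View pics/side0.png

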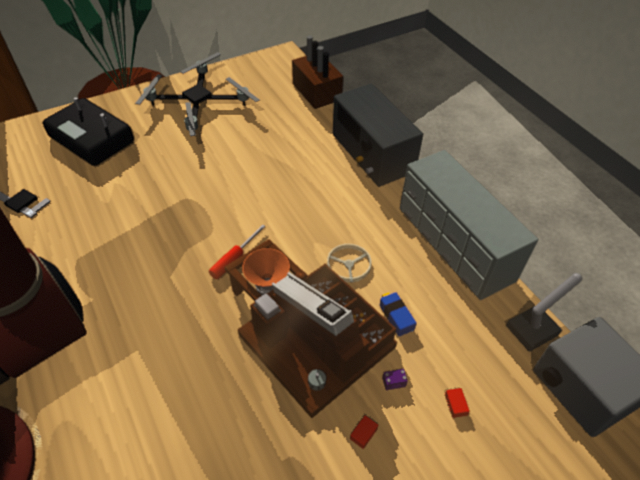

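View pics/top0.png

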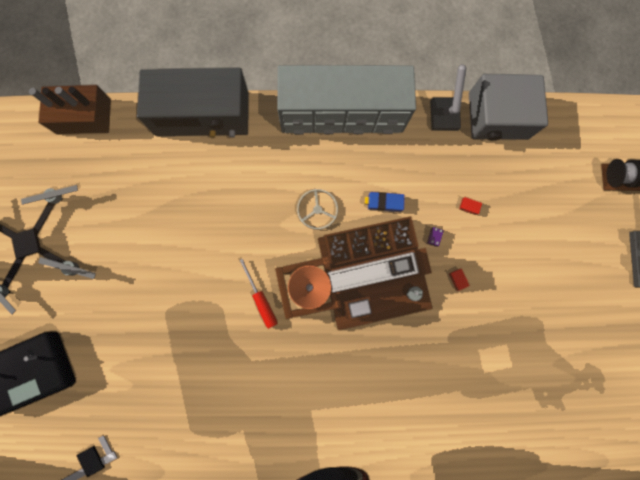

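The side picture shows the organizer around (315,330). The chute runs from the socket at (333,312) to the funnel at (266,265), with the ejector key at (266,303). In the top picture, the receiver is at (402,266), the key at (359,308) and the funnel at (309,287). The two red blocks, at top-view (471,206) and (459,279), are look-alikes lying on the table. I'll measure with both cameras and check an enlarged crop.

```bash
cat > h.py <<'E'
from plant import manip
import cv2, numpy as np
from scipy.spatial.transform import Rotation as R
from scipy.optimize import least_squares
def cal(n):
    c=manip.get_calibration(n); K=np.array([[c['fx'],0,c['cx']],[0,c['fy'],c['cy']],[0,0,1]])
    q=c['attitude']; Rw=R.from_quat([q[1],q[2],q[3],q[0]]).as_matrix()
    return K,np.array(c['dist']),np.array(c['xyz']),Rw
def proj(n,P):
    K,d,t,Rw=cal(n); P=np.atleast_2d(P)
    Pc=(P-t)@Rw
    return cv2.projectPoints(Pc.reshape(-1,1,3),np.zeros(3),np.zeros(3),K,d)[0].reshape(-1,2)
def ray(n,uv):
    K,d,t,Rw=cal(n); p=cv2.undistortPoints(np.array([[uv]],float),K,d)[0,0]
    v=Rw@np.array([p[0],p[1],1]); return t,v/np.linalg.norm(v)
def atz(n,uv,z):
    t,v=ray(n,uv); return t+v*(z-t[2])/v[2]
E
python3 - <<'E'
from h import *
for n in("side","top"):
    im=manip.grab_frame(n)
    x0,y0,w,h=((215,220,200,200) if n=="side" else (265,200,200,140))
    cv2.imwrite(f"pics/{n}_crop.png",cv2.resize(im[y0:y0+h,x0:x0+w],None,fx=3 if n=="side" else 4,fy=3 if n=="side" else 4,interpolation=cv2.INTER_CUBIC))
    for t in ("receiver","ejector_top","chute","funnel_mouth","organizer"):
        for r in manip.cut_out(t,n)[:3]:
            ys,xs=np.nonzero(r["pixels"]); print(n,t,round(r["confidence"],2),r["rect"],xs.mean().round(1),ys.mean().round(1),len(xs))
E
```

```text
side receiver 0.97 [317.4, 298.6, 345.1, 320.9] 330.3 310.3 394
side receiver 0.94 [349.2, 418.0, 375.7, 448.5] 363.7 431.1 520
side receiver 0.67 [445.8, 389.1, 469.3, 416.3] 456.6 402.2 499
side ejector_top 0.69 [258.1, 293.1, 279.5, 318.9] 267.1 305.0 332
side chute 0.93 [273.0, 270.5, 356.7, 332.6] 309.4 301.6 1672
side funnel_mouth 0.94 [226.9, 241.4, 394.7, 417.8] 307.8 325.4 15769
side organizer 0.97 [227.2, 239.4, 394.0, 418.5] 307.9 325.8 15677
side organizer 0.16 [379.9, 291.4, 415.7, 337.9] 397.5 313.0 933
top receiver 0.83 [460.9, 197.8, 484.8, 213.9] 470.1 205.6 278
top receiver 0.79 [449.0, 270.5, 467.7, 292.2] 458.6 279.1 282
top receiver 0.67 [389.4, 257.8, 414.0, 273.6] 400.7 265.6 323
top ejector_top 0.64 [349.0, 297.7, 370.8, 314.2] 360.5 308.4 247
top chute 0.64 [330.3, 250.5, 416.2, 291.2] 366.6 273.9 1404
top chute 0.36 [274.8, 214.2, 435.3, 328.4] 358.8 276.0 11361
top funnel_mouth 0.86 [275.6, 214.0, 434.6, 331.9] 358.6 275.9 11386
top organizer 0.84 [273.8, 216.4, 430.1, 330.5] 359.0 275.8 11478
```

View pics/side_crop.png

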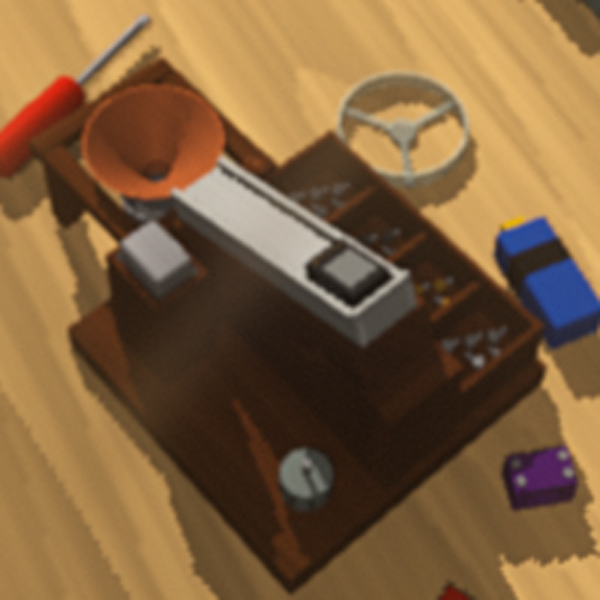

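View pics/top_crop.png

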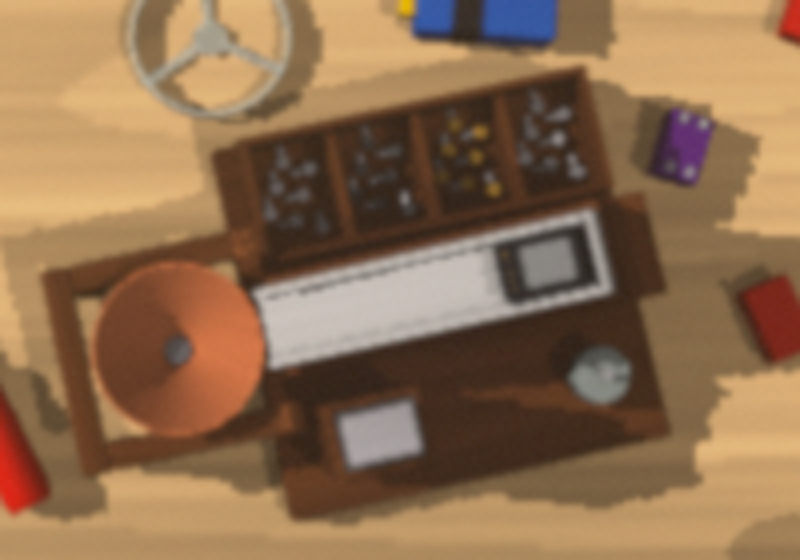

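The receiver is the black case with a grey label, seated in the socket at top (401,266) and side (330,310). It's the only candidate in the chute; the red ones at top (470,206) and (459,279) lie on the table. Next I'll fit the organizer pose.

```bash
cat > fit.py <<'E'
from h import *
c,s=np.cos(np.radians(20)),np.sin(np.radians(20))
def ch(x,y,z): return np.array([x,26+y*c+z*s,95-y*s+z*c])/1e3
def o(x,y,z): return np.array([x,y,z])/1e3
M={"kA":o(-46,43,114),"kB":o(-46,9,114),"kC":o(-70,9,114),"kD":o(-70,43,114),
 "e+":ch(18.5,42,5),"e-":ch(-18.5,42,5),"rc":ch(0,-92,12)}
T={"kA":(337,413),"kB":(415,398),"kC":(424,452),"kD":(347,468),"e+":(252,290),"e-":(270,368),"rc":(545,265)}
S={"kD":(120,248),"kA":(152,222),"kB":(193,258),"kC":(158,292),"e-":(177,192),"e+":(222,158),"rc":(345,272)}
obs=[("top",k,(265+(u+.5)/4-.5,200+(v+.5)/4-.5)) for k,(u,v) in T.items()]+[("side",k,(215+(u+.5)/3-.5,220+(v+.5)/3-.5)) for k,(u,v) in S.items()]
def W(p,m):
    a=p[2]; Rz=np.array([[np.cos(a),-np.sin(a),0],[np.sin(a),np.cos(a),0],[0,0,1]])
    return Rz@m+np.array([p[0],p[1],p[3] if len(p)>3 else 0])
def res(p,ns=("top","side")):
    return np.concatenate([proj(n,W(p,M[k]))[0]-uv for n,k,uv in obs if n in ns])
if __name__=="__main__":
  for ns in (("top",),("side",),("top","side")):
    f=least_squares(lambda p:res(p,ns),[.5,0,0.15]); print(ns,f.x.round(4),np.degrees(f.x[2]).round(2),np.sqrt((f.fun**2).mean()))
  r=f.fun.reshape(-1,2)
  for ob,e in zip(obs,r): print(ob[0],ob[1],e.round(1))
  f=least_squares(res,[*f.x,0]); print("free z",f.x.round(4))
  p=f.x; 
E
python3 fit.py
```

```text
('top',) [ 0.55   -0.0314  0.194 ] 11.12 0.40495485363786804
('side',) [ 0.5505 -0.0353  0.1956] 11.21 0.9410168929811077
('top', 'side') [ 0.5504 -0.0333  0.1949] 11.17 1.0568375718334846
top kA [1.4 0.3]
top kB [0.5 0.1]
top kC [ 1.1 -0.1]
top kD [ 1.8 -0.2]
top e+ [ 1.3 -0.7]
top e- [ 0.9 -0.6]
top rc [ 0.4 -0.2]
side kD [-1.3 -1.9]
side kA [ 0.4 -1.5]
side kB [-0.1  0.5]
side kC [-0.8 -2.3]
side e- [-2.4  0.1]
side e+ [ 0.1 -0.1]
side rc [-0.2 -1.1]
free z [ 0.5509 -0.0322  0.1952 -0.0045]
```

```bash
python3 -m creep '[[0,0,-6.825,0,0,0,0.55],[0,0,-6.825,0,0,0,0.55],[0,0,-6.825,0,0,0,0.55],[0,0,-6.825,0,0,0,0.55],[0,0,-6.825,0,0,0,0.55],[0,0,-6.825,0,0,0,0.55],[0,0,-6.825,0,0,0,0.55],[0,0,-6.825,0,0,0,0.55],[0,0,-6.825,0,0,0,0.55],[0,0,-6.825,0,0,0,0.55],[0,0,-6.825,0,0,0,0.55],[0,0,-6.825,0,0,0,0.55]]'
python3 - <<'E'
from h import *
s=manip.state();q=s['tool_rot'];Rt=R.from_quat([q[1],q[2],q[3],q[0]]).as_matrix();print(Rt.round(3))
print(Rt.T@(np.array([.5169,-.0133,.2])-s['tool_pos']))
E
```

```text
time: 1.7
tool_pos: [0.2065, -0.5899, 0.2313]
tool_rot: [0.0, 0.632, 0.775, -0.0]
contact_force: [-0.3, 0.9, 0.7]
gripper_width: 0.55
[[-0.2   0.98  0.  ]
 [ 0.98  0.2  -0.  ]
 [-0.   -0.   -1.  ]]
[0.50286839 0.41937679 0.03130933]
```

```bash
python3 -m creep '[[0,0,0,0.02514,0.02097,0.0015,0.55],[0,0,0,0.02514,0.02097,0.0015,0.55],[0,0,0,0.02514,0.02097,0.0015,0.55],[0,0,0,0.02514,0.02097,0.0015,0.55],[0,0,0,0.02514,0.02097,0.0015,0.55],[0,0,0,0.02514,0.02097,0.0015,0.55],[0,0,0,0.02514,0.02097,0.0015,0.55],[0,0,0,0.02514,0.02097,0.0015,0.55],[0,0,0,0.02514,0.02097,0.0015,0.55],[0,0,0,0.02514,0.02097,0.0015,0.55],[0,0,0,0.02514,0.02097,0.0015,0.55],[0,0,0,0.02514,0.02097,0.0015,0.55],[0,0,0,0.02514,0.02097,0.0015,0.55],[0,0,0,0.02514,0.02097,0.0015,0.55],[0,0,0,0.02514,0.02097,0.0015,0.55],[0,0,0,0.02514,0.02097,0.0015,0.55],[0,0,0,0.02514,0.02097,0.0015,0.55],[0,0,0,0.02514,0.02097,0.0015,0.55],[0,0,0,0.02514,0.02097,0.0015,0.55],[0,0,0,0.02514,0.02097,0.0015,0.55]]'
python3 - <<'E'
from h import *
s=manip.state();q=s['tool_rot'];Rt=R.from_quat([q[1],q[2],q[3],q[0]]).as_matrix();print(Rt.round(3),s['joint_pos'],s['contact_force'])
for n in("side","top"):
    im=manip.grab_frame(n); 
    cv2.imwrite(f"pics/{n}2.png",cv2.resize(im[150:400,200:430],None,fx=2.4,fy=2.4,interpolation=cv2.INTER_CUBIC))
    print(n,proj(n,s['tool_pos']))
E
```

```text
time: 3.37
tool_pos: [0.5209, -0.0136, 0.2015]
tool_rot: [0.0, 0.635, 0.773, 0.0]
contact_force: [-0.3, 0.4, 0.5]
gripper_width: 0.553
[[-0.194  0.981  0.001]
 [ 0.981  0.194 -0.   ]
 [-0.     0.001 -1.   ]] [-1.68884385e-01 -1.79131397e-01  1.88433471e+00 -5.79820296e-05
  1.43566258e+00 -3.64523522e-01] [-0.30329238  0.38184442  0.51188707]
side [[281.02002952 258.56172386]]
top [[363.11401102 288.63594866]]
```

View pics/side2.png

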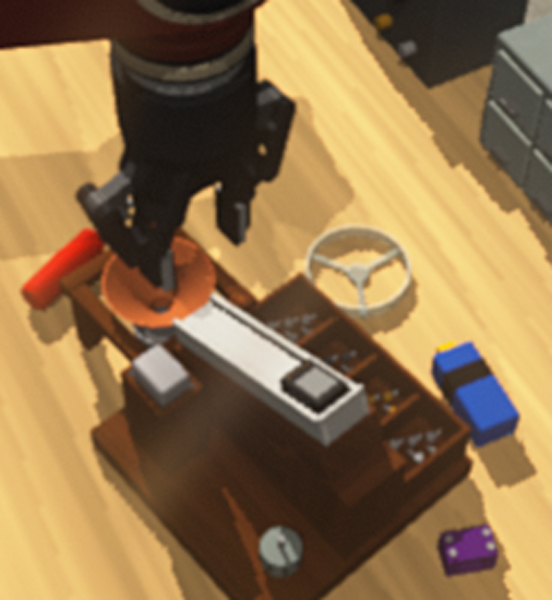

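View pics/top2.png

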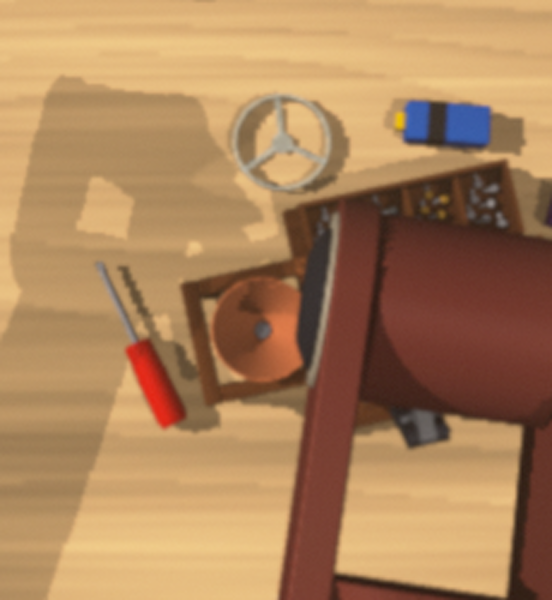

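The side picture shows both fingertips, at crop (165,290) and (240,242), in line with the key-to-chute direction. The top view is blocked by the arm. I'll enlarge the side view to measure the fingertip spacing.

```bash
python3 - <<'E'
from h import *
s=manip.state();q=s['tool_rot'];Rt=R.from_quat([q[1],q[2],q[3],q[0]]).as_matrix();p=s['tool_pos']
im=manip.grab_frame("side"); x0,y0,w=240,200,80; k=7
c=cv2.resize(im[y0:y0+w,x0:x0+w],None,fx=k,fy=k,interpolation=cv2.INTER_CUBIC)
c=np.clip(c.astype(float)*1.8,0,255).astype(np.uint8)
for d,col in((0,(0,0,255)),(.006,(0,255,255))):
  for sg in(-1,1):
    for sx in(-.011,.011):
      for sy in(.0235,.031,.038):
        u=proj("side",p+Rt@[sx,sg*sy,-d])[0]
        v=((u-[x0,y0]+.5)*k-.5).round().astype(int); cv2.circle(c,tuple(map(int,v)),3,col,-1)
cv2.imwrite("pics/side3.png",c)
E
```

```text
(no output)
```

View pics/side3.png

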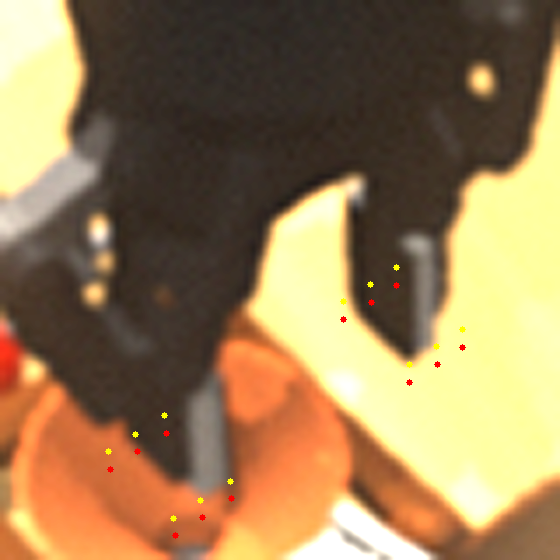

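```bash
python3 -m creep '[[0,0,0,0.0026,-0.002,0,0.6],[0,0,0,0.0026,-0.002,0,0.6],[0,0,0,0,0,0.015,0.6],[0,0,0,0,0,0.015,0.6],[0,0,0,0,0,0.015,0.6],[0,0,0,0,0,0.015,0.6],[0,0,0,0,0,0.015,0.6],[0,0,0,0,0,0,0.6],[0,0,0,0,0,0,0.6]]'
python3 - <<'E'
from h import *
import fit
p0=[.5504,-.0333,.1949]
s=manip.state();q=s['tool_rot'];Rt=R.from_quat([q[1],q[2],q[3],q[0]]).as_matrix();p=s['tool_pos'];print(p,s['contact_force'],s['gripper_width'])
im=manip.grab_frame("side"); x0,y0,w=240,240,110; k=6
c=cv2.resize(im[y0:y0+90,x0:x0+w],None,fx=k,fy=k,interpolation=cv2.INTER_CUBIC)
c=np.clip(c.astype(float)*1.8,0,255).astype(np.uint8)
def dot(P,col):
    v=((proj("side",P)[0]-[x0,y0]+.5)*k-.5).round().astype(int); cv2.circle(c,tuple(map(int,v)),3,col,-1)
for sg in(-1,1):
    for sx in(-.011,.011):
      for sy in(.0255,.0325): dot(p+Rt@[sx,sg*sy,-.005],(0,255,255))
for m in fit.M.values(): dot(fit.W(p0,m),(0,255,0))
cv2.imwrite("pics/side4.png",c)
E
```

```text
time: 4.27
tool_pos: [0.5143, -0.0116, 0.1257]
tool_rot: [-0.001, 0.635, 0.772, -0.0]
contact_force: [0.0, 0.8, -0.1]
gripper_width: 0.602
[ 0.51434006 -0.01156281  0.125732  ] [ 0.0410679   0.76238429 -0.1120829 ] 0.6016682376345198
```

View pics/side4.png

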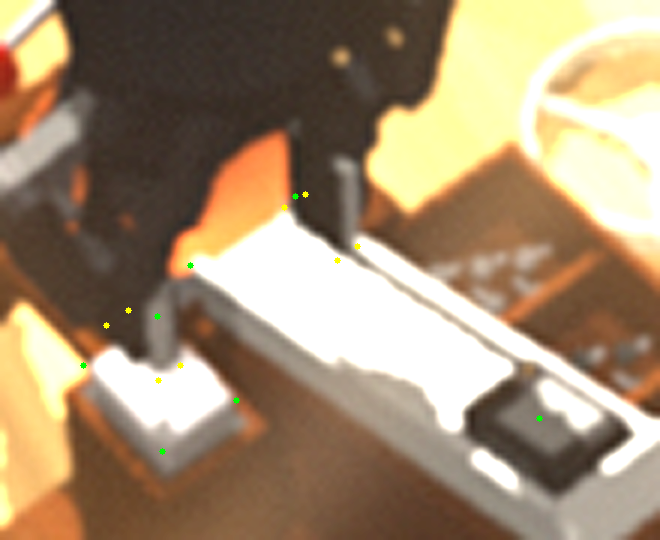

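```bash
python3 -m creep '[[0,0,0,0.001,0.0015,0,0.6],[0,0,0,0.001,0.0015,0,0.6],[0,0,0,0,0,0.004,0.6],[0,0,0,0,0,0.004,0.6],[0,0,0,0,0,0.003,0.6],[0,0,0,0,0,0,0.6],[0,0,0,0,0,0,0.6]]'
python3 - <<'E'
from h import *
s=manip.state();p=s['tool_pos'];print(p,s['contact_force'],s['gripper_width'])
im=manip.grab_frame("side"); x0,y0,w=240,240,110; k=6
c=cv2.resize(im[y0:y0+90,x0:x0+w],None,fx=k,fy=k,interpolation=cv2.INTER_CUBIC)
cv2.imwrite("pics/side5.png",c)
E
```

```text
time: 4.9
tool_pos: [0.5176, -0.0082, 0.1148]
tool_rot: [-0.0, 0.635, 0.773, -0.0]
contact_force: [-1.1, -0.1, 1.1]
gripper_width: 0.601
[ 0.51758077 -0.00823761  0.11475641] [-1.09311617 -0.05379941  1.06587408] 0.6012099588528853
```

View pics/side5.png

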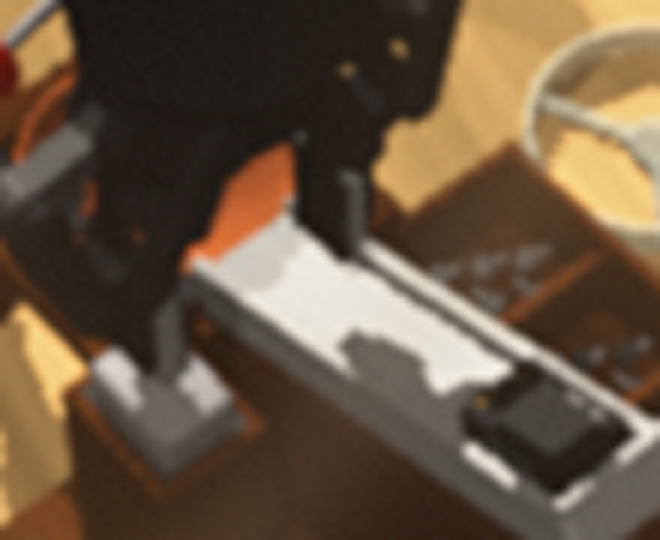

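The fingertips hover over the key at crop (165,378) and over mid-chute at (348,255). The case is still seated. I'll approach the key in small steps.

```bash
for i in 1; do python3 -m creep '[[0,0,0,0,0,0.002,0.6],[0,0,0,0,0,0.002,0.6],[0,0,0,0,0,0,0.6],[0,0,0,0,0,0,0.6]]'; python3 -m creep '[[0,0,0,0,0,0.001,0.6],[0,0,0,0,0,0,0.6]]';python3 -m creep '[[0,0,0,0,0,0.001,0.6],[0,0,0,0,0,0,0.6]]';python3 -m creep '[[0,0,0,0,0,0.001,0.6],[0,0,0,0,0,0,0.6]]'; done; python3 - <<'E'
from h import *
im=manip.grab_frame("side"); x0,y0,w=240,240,110; k=6
cv2.imwrite("pics/side6.png",cv2.resize(im[y0:y0+90,x0:x0+w],None,fx=k,fy=k,interpolation=cv2.INTER_CUBIC))
E
```

```text
time: 5.28
tool_pos: [0.5178, -0.0083, 0.1111]
tool_rot: [-0.0, 0.635, 0.773, -0.0]
contact_force: [-0.4, -0.1, -0.0]
gripper_width: 0.596
time: 5.45
tool_pos: [0.5181, -0.0083, 0.1106]
tool_rot: [0.0, 0.635, 0.773, 0.0]
contact_force: [-1.0, 0.3, 2.2]
gripper_width: 0.599
time: 5.62
tool_pos: [0.5181, -0.0084, 0.1096]
tool_rot: [0.0, 0.635, 0.773, 0.0]
contact_force: [-1.6, 0.1, 3.2]
gripper_width: 0.598
time: 5.78
tool_pos: [0.5181, -0.0084, 0.1085]
tool_rot: [0.0, 0.635, 0.773, 0.0]
contact_force: [-1.3, 0.5, 3.7]
gripper_width: 0.599
```

View pics/side6.png

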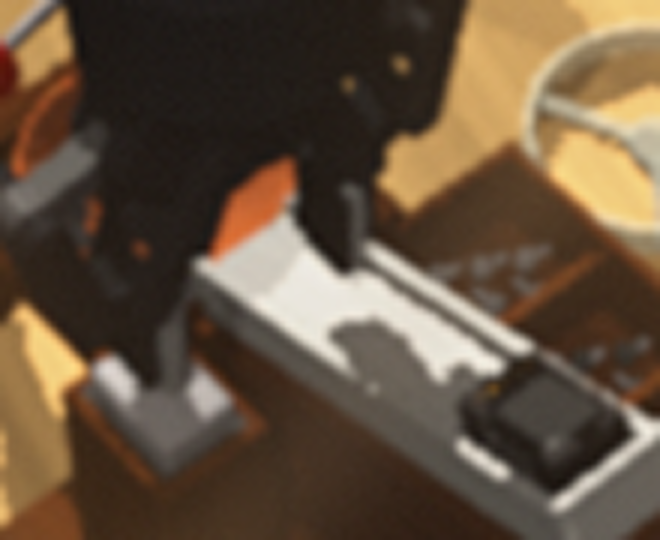

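The spring force is rising, the case has visibly lifted but is still in its socket, and the second finger blocks the chute. I'll press on.

```bash
python3 -m creep '[[0,0,0,0,0,0.001,0.6],[0,0,0,0,0,0.001,0.6],[0,0,0,0,0,0,0.6],[0,0,0,0,0,0,0.6]]'; python3 -m creep '[[0,0,0,0,0,0.001,0.6],[0,0,0,0,0,0.001,0.6],[0,0,0,0,0,0.001,0.6],[0,0,0,0,0,0.0007,0.6],[0,0,0,0,0,0,0.6],[0,0,0,0,0,0,0.6],[0,0,0,0,0,0,0.6],[0,0,0,0,0,0,0.6],[0,0,0,0,0,0,0.6],[0,0,0,0,0,0,0.6]]'; python3 - <<'E'
from h import *
im=manip.grab_frame("side"); x0,y0,w=240,240,110; k=6
cv2.imwrite("pics/side7.png",cv2.resize(im[y0:y0+90,x0:x0+w],None,fx=k,fy=k,interpolation=cv2.INTER_CUBIC))
E
```

```text
time: 6.17
tool_pos: [0.5181, -0.0084, 0.1065]
tool_rot: [0.0, 0.635, 0.773, 0.0]
contact_force: [-0.7, 0.1, 4.0]
gripper_width: 0.603
time: 7.0
tool_pos: [0.5181, -0.0084, 0.1028]
tool_rot: [0.0, 0.635, 0.773, 0.0]
contact_force: [-0.9, 0.9, 4.6]
gripper_width: 0.601
```

View pics/side7.png

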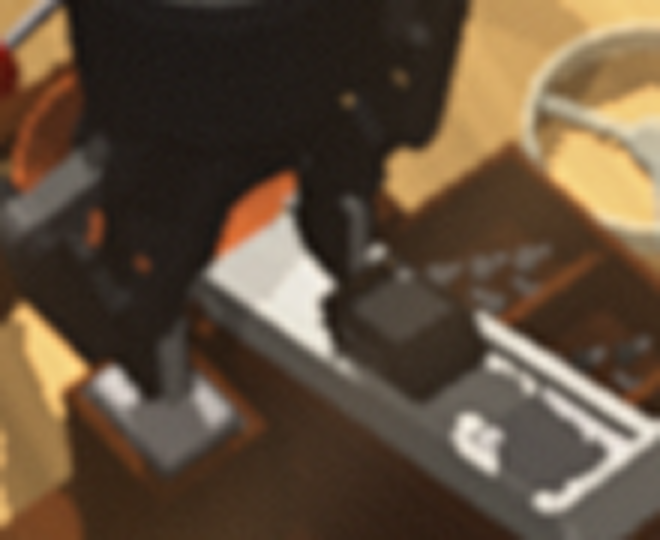

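The case popped out and now rests against the chute finger, at crop (400,320). I'll check its position along the chute and press slightly deeper for margin.

```bash
python3 -m creep '[[0,0,0,0,0,0.0006,0.6],[0,0,0,0,0,0.0006,0.6],[0,0,0,0,0,0,0.6],[0,0,0,0,0,0,0.6],[0,0,0,0,0,0,0.6]]'; python3 - <<'E'
from h import *
import fit
im=manip.grab_frame("side"); x0,y0,w=240,240,110; k=6
r=manip.cut_out("receiver","side")
r=min(r,key=lambda a:abs(a["rect"][0]-295)); print(r["rect"],r["confidence"])
m=r["pixels"]; p0=[.5505,-.0353,.1956]  # side-only fit
best=[]
for y in range(-80,25,2):
    P=[fit.W(p0,fit.ch(sx*13,y+sy*20,z)) for sx in(-1,1) for sy in(-1,1) for z in(0,18)]
    h=cv2.convexHull(proj("side",P).astype(np.float32)).round().astype(np.int32); a=np.zeros((480,640),np.uint8); cv2.fillConvexPoly(a,h,1)
    best.append(((a.astype(bool)&m).sum()/(a.astype(bool)|m).sum(),y))
print(sorted(best)[-4:])
c=cv2.resize(im[y0:y0+90,x0:x0+w],None,fx=k,fy=k,interpolation=cv2.INTER_CUBIC)
y=max(best)[1]
for Y,col in((y,(0,255,0)),(-52,(0,0,255))):
  for sx in(-1,1):
    for sy in(-1,1):
      v=((proj("side",fit.W(p0,fit.ch(sx*13,Y+sy*20,18)))[0]-[x0,y0]+.5)*k-.5).round().astype(int); cv2.circle(c,tuple(map(int,v)),3,col,-1)
cv2.imwrite("pics/side8.png",c)
E
```

```text
time: 7.47
tool_pos: [0.5181, -0.0084, 0.1018]
tool_rot: [0.0, 0.635, 0.773, 0.0]
contact_force: [-2.2, -0.2, 6.2]
gripper_width: 0.601
[294.4, 279.8, 321.4, 307.1] 0.76
[(np.float64(0.772972972972973), -34), (np.float64(0.7767527675276753), -28), (np.float64(0.796028880866426), -32), (np.float64(0.8007312614259597), -30)]
```

View pics/side8.png

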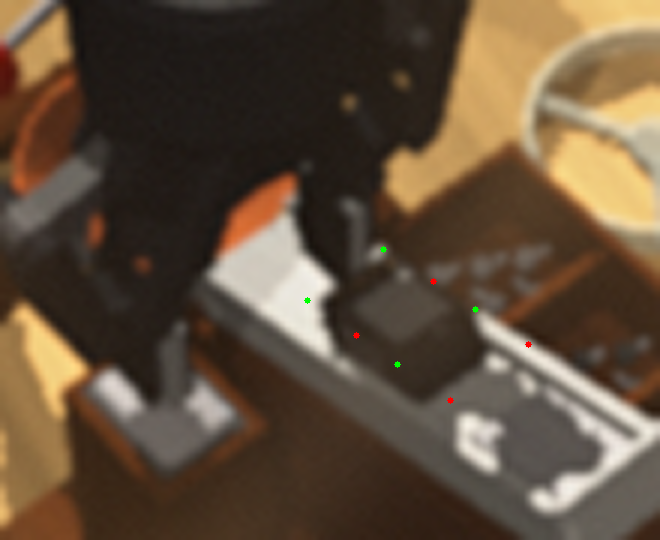

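```bash
python3 -m creep '[[0,0,0,0,0,0,0.6],[0,0,0,0,0,0,0.6],[0,0,0,0,0,0,0.6],[0,0,0,0,0,0,0.6],[0,0,0,0,0,0,0.6],[0,0,0,0,0,0,0.6]]'; python3 - <<'E'
from h import *
a=manip.grab_frame("side"); r=manip.cut_out("receiver","side")
print([(q["rect"],round(q["confidence"],2)) for q in r]); print(manip.state()['contact_force'])
manip.job_done()
E
```

```text
time: 8.07
tool_pos: [0.5181, -0.0083, 0.1017]
tool_rot: [0.0, 0.635, 0.773, 0.0]
contact_force: [-0.8, 0.3, 6.1]
gripper_width: 0.6
[([442.3, 388.2, 467.5, 417.9], 0.89), ([294.4, 279.7, 321.7, 305.1], 0.83), ([347.3, 415.7, 379.2, 448.0], 0.71)]
[-1.23108229  0.87041274  5.25124237]
the job is handed in; nothing more can be done
```

I pressed the ejector with one fingertip; the case popped out of its socket and stopped against the other finger on the chute. I handed the job in at about 8 s of the 32 s, still holding; it reports no verdict.

**Last checks before handing in:**
- **Ejector:** I estimate it is about 9 mm down, from the tool's travel since first contact. The push reads about 5–6 N, which suggests it is down well past 5 mm. Force readings vary by about 1 N.
- **Case position:** It lies on the chute at about y = −30 to −36 mm in the chute's frame, clear of the −52 mm limit. The picture fit gave −30 mm, but its overlay sat a few mm too far downhill. The finger position predicts about −34 mm.
- **Case at rest:** Its outline did not move, to within the detector's 1–2 pixels, over the last 0.6 s.
- **Finger on the case:** I could not measure this force separately. The picture shows the case leaning against the fingertip.
- **Other objects:** I did not measure their positions again. The arm went nowhere near them, and the prop guard looked unmoved in the side picture.

**Disagreements:** the two cameras differed by about 4 mm along the chute, within what the key's length and the case's position limits allowed. The fingertips sat about 3 mm behind the TCP at first contact, where I had estimated 5–6 mm from the picture.

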